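# Turn the red-dial watch to the front of its case and shut the door

## Task

Push the rim posts of the turntable round, gently, with a fingertip until the watch with the red dial faces the case's door opening, lined up with the brass index and standing still; then push the smoked acrylic door fully shut. Lift and carry nothing, do not touch the watches, and leave everything else on the desk where it is.

Things in the scene. Friction and masses are not known exactly. Their poses are not given: they have to be found in the camera images.
- case: open-topped smoked acrylic watch case fixed to the desk: grey metal base 236 x 236 x 6 mm, four walls 4 mm thick, 110 mm from the centre, tops 60 mm above the desk. Origin: centre of the underside, on the turntable's axis; z up. The front, with the door opening (case y -65 to +65 mm), is at case x = -110 mm
- index (a point): top of the brass index, a small block (10 x 6 mm) inside the case in the middle of the door opening, 100 mm from the turntable's axis, 40 mm above the desk
- turntable (a joint): angle (rad) through which the turntable has been turned since the start (0 then), counter-clockwise from above, about the vertical through the case's origin. Where the watch stands is told by marked_rim: it must come to the front (case -x), at the index. The turntable turns either way (to +-9 rad) and stays where it is left (friction 0.05 N m). Cream disc 184 mm across, its top 40 mm above the desk
- post (a point): top of one of the six upright brass posts on the turntable's rim, each 10 mm thick, from 40 to 85 mm above the desk, 82 mm from the axis. They stand 30, 90, 150, 210, 270 and 330 degrees from the red mark; this is the one 30 degrees counter-clockwise of it. A fingertip 64 to 75 mm above the desk can push a post, clear of the walls (60 mm) and the watches (61 mm)
- marked_rim (a point): red mark on the turntable's rim in front of the red-dial watch, 90 mm from the axis, 40 mm above the desk
- door (a joint): door angle in rad: 0 = fully shut (in line with the case's front wall), grows as its free edge swings out to the front; stays where it is left (friction about 0.015 N m)
- door_edge (a point): middle of the free edge of the smoked acrylic door, 33 mm above the desk. The door is a panel 4 mm thick, 128 mm wide, from 7 to 59 mm above the desk, without handle; its vertical hinge line is at case x = -110 mm, y = +65 mm and the free edge is 128 mm from it (shut: at case y = -63 mm)
- seat_red (a point): centre of the red-dial watch's seat on the turntable top, 45 mm from the axis, in the direction of the red mark
- seat_white (a point): centre of the white-dial watch's seat, 45 mm from the axis, 120 degrees counter-clockwise from the red one
- seat_blue (a point): centre of the blue-dial watch's seat, 45 mm from the axis, 240 degrees counter-clockwise from the red one
- watch_red: watch (34 mm across) with a red dial strapped on a grey cushion 40 x 44 x 12 mm, together 21 mm high, about 100 g, loose; origin: centre of the cushion's underside, x axis pointing outwards from the turntable's centre. Sits in a shallow fenced seat (fence 6 mm high) on the turntable. The one to bring to the front.
- watch_white: watch (34 mm across) with a white dial strapped on a grey cushion 40 x 44 x 12 mm, together 21 mm high, about 100 g, loose; origin: centre of the cushion's underside, x axis pointing outwards from the turntable's centre. Sits in a shallow fenced seat (fence 6 mm high) on the turntable. Bystander.
- watch_blue: watch (34 mm across) with a dark blue dial strapped on a grey cushion 40 x 44 x 12 mm, together 21 mm high, about 100 g, loose; origin: centre of the cushion's underside, x axis pointing outwards from the turntable's centre. Sits in a shallow fenced seat (fence 6 mm high) on the turntable. Bystander.
- bench_block: black anodised aluminium bench block, 60 x 60 x 26 mm, 250 g, loose; origin: centre of its underside. Stands to the right of the case (case -y). Bystander
- blower: red silicone bulb blower standing upright, 62 mm thick, 105 mm high with its nozzle, loose; origin: centre of its underside. Stands to the left of the case (case +y). Bystander
- tray: bamboo tray 200 x 110 x 18 mm, loose; origin: centre of its underside. Bystander
- spring_bar_tool: steel spring bar tool 125 mm long, 9 mm thick, lying along its x in the tray; origin on its underside near the middle. Bystander
- loupe: black eye loupe, 36 mm across, 30 mm high, standing on the desk; origin: centre of its underside. Bystander

How it is judged:
On the way, in this order (a step that is already met when the one before it is completed fails the run):
1. the red-dial watch is at the front, lined up with the index, the turntable still (x of marked_rim in the frame of case below -0.07 m and y of marked_rim in the frame of case between -0.014 and 0.014 m and velocity of joint turntable between -0.05 and 0.05 rad/s), for 0.3 s.
2. the door is shut (value of joint door below 0.06 rad), for 0.2 s.
At the end, for the whole second after the job is handed in: Red rim mark at the front within 14 mm sideways of the index line (about 9 degrees), turntable at rest (below 0.05 rad/s), door within 0.06 rad of shut, every watch within 6 mm of its seat, every bystander within 20 mm of where it began (all of step 1 and value of joint door below 0.06 rad and distance between watch_red and seat_red below 0.006 m and distance between watch_white and seat_white below 0.006 m and distance between watch_blue and seat_blue below 0.006 m and distance of each of bench_block, blower, tray, spring_bar_tool, loupe from where it was at the start of the episode below 0.02 m); the robot touches nothing.
It fails at once if a watch is touched by the fingers or any other part of the robot (contact force between any of the fingers, the arm and watch_red above 1 N or contact force between any of the fingers, the arm and watch_white above 1 N or contact force between any of the fingers, the arm and watch_blue above 1 N).
It fails at once if a watch is lifted off or leaves its seat (distance between watch_red and seat_red above 0.012 m or distance between watch_white and seat_white above 0.012 m or distance between watch_blue and seat_blue above 0.012 m).
It fails at once if the turntable is flung round, faster than 3 rad/s (velocity of joint turntable above 3 rad/s or velocity of joint turntable below -3 rad/s).
It fails at once if the case is pushed hard, above 40 N (contact force between any of the fingers, the arm and case above 40 N).
It fails at once if a bystander is moved more than 30 mm (distance of any of bench_block, blower, tray, spring_bar_tool, loupe from where it was at the start of the episode above 0.03 m).
It also fails if it takes over 54 s, if anything falls off the work surface, if the arm or the gripper's body presses on something with over 40 N, if the wrist force passes 120 N, or if a joint passes its speed limit or range.

## Robot

A 6-joint arm with a two-finger parallel gripper is mounted at the origin on the work surface. World frame = base frame: x ahead of the robot, y to its left, z up, the work surface at z = 0. Lengths are in m, angles in rad, forces in N, time in s.
With the tool pointing down it reaches from about 0.225 to 0.875 m from the base axis. Payload 3.4 kg.
Tool frame: the origin (TCP) lies at the very end of the fingers, on their centre line; the grasp point (between the pads) lies 19 mm behind it; z points along the fingers, y is the direction in which the jaws open and shut (so a half turn about z gives the same grasp; the last joint's range is limited). The gripper opens to 85 mm and grips with 20 to 120 N. Pads are 22 mm wide; open, the fingers measure 114 mm over their backs; the gripper's body (76 mm by 85 mm) begins 54 mm behind the grasp point. The pads swing forward as they close: fully open they stand 13 mm farther back than shut.
Start: joints at [-1.244, 0.276, 1.505, -0, 1.361, -0.121], TCP at [0.249, -0.518, 0.231] pointing down, gripper open.
Joint ranges: [-2.89, 2.89], [-0.75, 2.08], [0.22, 2.7], [-1.18, 4.32], [0.11, 2.71], [-2.7, 2.7]. Speed limits (rad/s): [2.57, 2.57, 3.14, 3.14, 3.14, 3.14].

## Interface

Orientations are given as a unit quaternion [w, x, y, z].
In Python, from rig import manip, viewer, job gives the robot as it stands.
- The arm moves only by the shell command python3 -m crank 'ROWS' [OPENING] [FORCE]. ROWS is JSON, a list of rows, each a list of 6 numbers: the shift along the tool's x, y, z in m, then the turn, a rotation vector about the tool's x, y, z in degrees. In form: [[dx, dy, dz, rx, ry, rz], ...]. A call has 1 to 20 rows; each row is the pose to reach, as a shift and turn from the pose measured when the call began, along the tool's axes at that moment; what a row does not reach only later rows make up. A row lasts 1/8 s, in which the tool goes at most 62.5 mm and 10.7 degrees, less where a joint would pass 70% of its speed; a pose out of reach is approached as far as the arm can. A call with a gripper value outside its range is refused whole. OPENING is the opening, from 0 (shut) to 1 (fully open), set as the call begins (- or left out, the last holds). The fingers move at their own pace and stop on an object; FORCE is the grip in N (left out, the last holds). Time passes only in rows, so rows that repeat a pose let the fingers close. It gives the time, the measured TCP pose, the force and the opening at its end, in the units of the state.
- manip.get_state(): the state, without advancing time (a new reading comes with each control period).
- viewer.get_image(name): name is "scene" or "top" or "wrist"; returns a dict with "frame" (480x640x3 uint8, blue, green, red), "range_z" (480x640 float32, m along the optical axis (not along the pixel's ray), 0 where there is no reading), "intrinsics" (3x3 intrinsics, pixels), "D" ([k1, k2, p1, p2, k3] as OpenCV has them; the pictures are not rectified), "world_from_camera" (4x4, takes a point from camera to world coordinates); the wrist camera has in their place "mount" (4x4, takes a point from camera to tool coordinates, whose origin is the TCP and whose axes are the flange's). Camera axes: x right, y up, looking along -z (the intrinsics and any distortion apply to the point x, -y, -z); pixel columns grow to the right and rows downward; lengths in m; the calibration is good to about 2 mm. A picture is of the moment at which its call begins: read the wrist's pose just before it.
- job.sign_off(): hands the job in, once; it reports no verdict.
The state is a dict: "clock": time; "qpos": joint angles; "qd": joint speeds; "effort": joint torques, N m; "position": TCP position; "ee_rot": TCP orientation; "contact_force": force on the tool from outside, world axes, zero at the start; "moment": the same for the moment, N m; "width": finger opening in m.
Only numpy, scipy, OpenCV 4.12 (cv2) and the standard library are available. Lean on these libraries where they do the work, as an engineer would, in place of code of your own. Each camera call takes 0.05 s, during which the arm holds its last target. There are 200 camera calls.

## Working session

There is one attempt and no reset: what is moved stays moved. The work goes in short steps, Python scripts to look and compute and a shell command to move; the robot and the scene stay as the last step left them, time stands still between calls to the robot, and variables do not carry over. Pictures are saved under pics/ and viewed, about 8 in all and at most 12, crops included, and the job is handed in when it is done.

```bash
mkdir -p pics && ls && python3 - <<'E'
from rig import manip, viewer
import cv2,numpy as np
print(manip.get_state())
ims=[]
for n in("top","scene"):
    d=viewer.get_image(n); np.save(f"pics/{n}0.npy",d,allow_pickle=True); cv2.imwrite(f"pics/{n}0.png",d["frame"])
    print(n,d["intrinsics"],d["D"],d["world_from_camera"])
E
```

```text
pics
{'clock': 0.0, 'qpos': array([-1.24400836e+00,  2.76589794e-01,  1.50616450e+00,  9.24757170e-06,
        1.36072978e+00, -1.20994867e-01]), 'qd': array([ 3.62689351e-04, -6.02983404e-04, -3.96427577e-04, -9.94418143e-05,
        1.49267440e-03, -1.29143140e-03]), 'effort': array([ 1.64211753e-03, -4.16760492e+01, -2.45799994e+01,  2.79817061e-05,
        1.08744655e-02, -2.03358508e-05]), 'position': array([ 0.24877778, -0.51777995,  0.23043021]), 'ee_rot': array([-9.41173724e-04,  9.75040618e-01,  2.22024543e-01, -9.26415000e-05]), 'contact_force': array([ 0.42628099, -0.818722  , -0.31972353]), 'moment': array([ 0.01087283,  0.01280769, -0.00395292]), 'width': 0.08540325731215782}
top [[604.0604065    0.         318.779728  ]
 [  0.         604.0604065  239.37559057]
 [  0.           0.           1.        ]] [-0.05666481  0.          0.          0.          0.        ] [[-0.0788362   0.97600485 -0.2029763   0.2619582 ]
 [-0.99688039 -0.07641077  0.0197707   0.04496084]
 [ 0.00378673  0.20390174  0.97898404  1.26920634]
 [ 0.          0.          0.          1.        ]]
scene [[538.506701     0.         330.38878462]
 [  0.         538.506701   239.13710933]
 [  0.           0.           1.        ]] [0.03231179 0.         0.         0.         0.        ] [[ 0.11120722 -0.5606105   0.82057835  1.48157898]
 [ 0.99354816  0.04423172 -0.10442996 -0.07808928]
 [ 0.02224894  0.82689747  0.56191241  0.73339064]
 [ 0.          0.          0.          1.        ]]
```

View pics/top0.png

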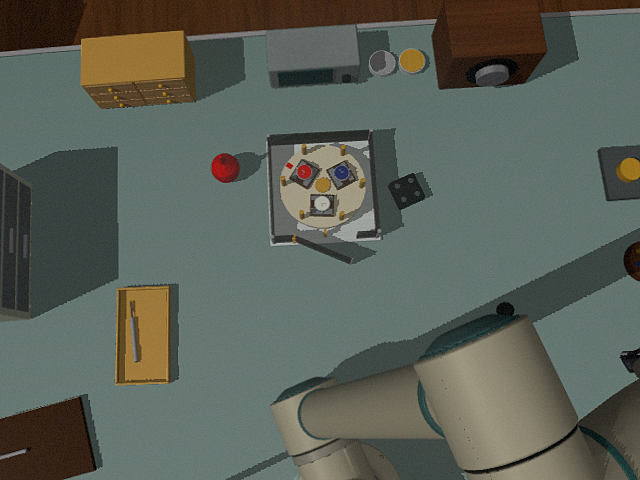

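View pics/scene0.png

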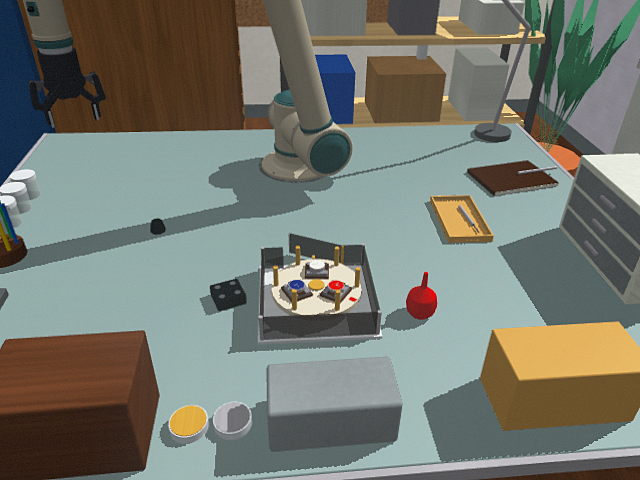

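The top view shows the case around (325,188), with its front toward the robot (image bottom). The door stands open from its hinge at about (295,238) to its free edge at about (350,262). The red mark is at (290,166), far left. Next I'll measure them.

```bash
cat > h.py <<'E'
import numpy as np,cv2
from rig import manip,viewer
def cast(d,px,z):
    px=np.array(px,float).reshape(-1,1,2)
    u=cv2.undistortPoints(px,d["intrinsics"],np.array(d["D"]))[:,0]
    T=d["world_from_camera"]; r=np.c_[u[:,0],-u[:,1],-np.ones(len(u))]@T[:3,:3].T; o=T[:3,3]
    return o+r*((np.asarray(z)-o[2])/r[:,2])[:,None]
def blobs(d,lo,hi,roi,amin=4):
    x0,y0,x1,y1=roi; h=cv2.cvtColor(d["frame"],cv2.COLOR_BGR2HSV)[y0:y1,x0:x1]
    n,_,s,c=cv2.connectedComponentsWithStats(cv2.inRange(h,lo,hi))
    return [(c[i]+[x0,y0],s[i,:5]+[x0,y0,0,0,0]) for i in range(1,n) if s[i,4]>=amin]
E
python3 - <<'E'
from h import *
d=np.load("pics/top0.npy",allow_pickle=True).item()
roi=(262,125,390,270)
print("yellow")
for c,s in blobs(d,(15,100,90),(32,255,255),roi): print(c.round(1),s)
print("red")
for c,s in blobs(d,(0,150,90),(8,255,255),roi): print(c.round(1),s, cast(d,c,.04).round(4))
cv2.imwrite("pics/crop.png",cv2.resize(d["frame"][125:270,255:395],None,fx=4.1,fy=4.1,interpolation=cv2.INTER_CUBIC))
E
```

```text
yellow
[303.1 147.8] [302 144   4  11  28]
[342.1 149.2] [340 145   6  11  33]
[282.2 179.1] [280 176   6  10  28]
[322.2 184.5] [315 178  15  15 178]
[361.4 181.7] [359 178   6  10  34]
[300.9 213. ] [299 210   5   9  27]
[340.9 214.4] [339 211   5   9  29]
[324.9 231.2] [324 229   3   6  16]
[293.7 238.1] [292 234   4   9  23]
red
[289.2 165.3] [286 163   7   6  24] [[0.6828 0.0704 0.04  ]]
[304.1 171.1] [298 165  13  14 131] [[0.6673 0.0396 0.04  ]]
```

View pics/crop.png

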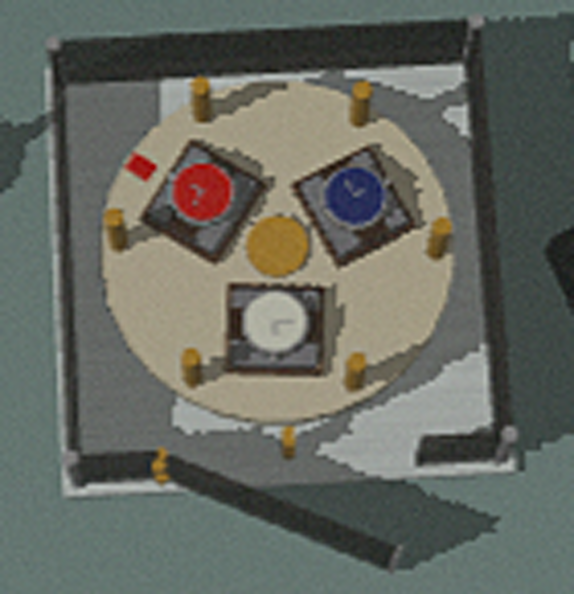

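The crop shows the six posts clearly. The red mark is at crop (140,165), the index at (288,441), the hinge at (161,466) and the door's free end at (397,555). The wall corners are at (53,44), (477,22), (510,435) and (70,460).

```bash
cat > meas.py <<'E'
from h import *
def meas(d,front=True):
    P=[c for c,s in blobs(d,(15,100,90),(32,255,255),(262,125,390,270))]
    return P
E
python3 - <<'E'
from h import *
d=np.load("pics/top0.npy",allow_pickle=True).item()
posts=cast(d,[[303.1,147.8],[342.1,149.2],[282.2,179.1],[361.4,181.7],[300.9,213],[340.9,214.4]],.0625)[:,:2]
c=posts.mean(0);print("centre",c.round(4),"r",np.linalg.norm(posts-c,axis=1).round(4))
print("ang",np.degrees(np.arctan2(*(posts-c).T[::-1])).round(1)); print(posts.round(4))
m=cast(d,[289.2,165.3],.04)[0,:2]; print("mark ang",np.degrees(np.arctan2(*(m-c)[::-1])),np.linalg.norm(m-c))
px=np.array([[53,44],[477,22],[510,435],[70,460]])/4.1+[255,125]
w=cast(d,px,.06)[:,:2]; print("corners",w.round(4),w.mean(0))
for a,b in((0,1),(1,2),(2,3),(3,0)): v=w[b]-w[a];print(np.degrees(np.arctan2(v[1],v[0])).round(2),np.linalg.norm(v).round(4))
i=cast(d,[324.9,231.2],.033)[0,:2]; v=i-c;print("index",i,np.degrees(np.arctan2(v[1],v[0])),np.linalg.norm(v))
q=cast(d,np.array([[161,455],[397,548]])/4.1+[255,125],[.06,.059])[:,:2];v=q[1]-q[0];print("hinge,edge",q.round(4),np.degrees(np.arctan2(v[1],v[0])),np.linalg.norm(v))
E
```

```text
centre [0.6364 0.0045] r [0.0822 0.0814 0.0826 0.0826 0.0819 0.0825]
ang [  24.1  -36.4   83.3  -96.1  143.8 -156.1]
[[ 0.7115  0.038 ]
 [ 0.702  -0.0438]
 [ 0.6461  0.0865]
 [ 0.6276 -0.0776]
 [ 0.5703  0.0529]
 [ 0.561  -0.029 ]]
mark ang 54.84888545562174 0.08053058950432553
corners [[ 0.7453  0.1105]
 [ 0.7404 -0.1098]
 [ 0.5203 -0.1049]
 [ 0.5247  0.1155]] [0.63266182 0.00283136]
-91.27 0.2204
178.71 0.2202
88.85 0.2204
-1.29 0.2207
index [0.53471693 0.00582345] 179.261598680202 0.10169923234671685
hinge,edge [[ 0.5237  0.07  ]
 [ 0.4677 -0.0433]] -116.28488664626228 0.12640757944836864
```

```bash
rm meas.py && cat >> h.py <<'E'
from scipy.spatial.transform import Rotation as R
C=np.array([.635,.004])
def rel(pts):  # pts: x,y,z,yaw(deg of tool x, tool down) -> tool-frame shift mm / rotvec deg
    s=manip.get_state(); q=s["ee_rot"]; R0=R.from_quat(np.roll(q,-1)); x=R0.as_matrix()[:,0]
    print("now",s["clock"],s["position"].round(4),"yaw",np.degrees(np.arctan2(x[1],x[0])).round(1),"F",s["contact_force"].round(1),"w",round(s["width"],3))
    for p in pts:
        Rt=R.from_euler("z",p[3],degrees=True)*R.from_euler("x",180,degrees=True)
        print(p[:3],R0.inv().apply(np.array(p[:3])-s["position"]).round(4),np.degrees((R0.inv()*Rt).as_rotvec()).round(1))
def arc(phi,r=.082,z=.069): a=np.radians(phi); return [C[0]+r*np.cos(a),C[1]+r*np.sin(a),z,phi+90]
E
python3 - <<'E'
from h import *
rel([arc(-66,z=.2),arc(-66,z=.15),arc(-66)])
E
```

```text
now 0.1 [ 0.2488 -0.5179  0.2305] yaw 25.7 F [-0.2 -0.9  0.1] w 0.086
[np.float64(0.6683524047322156), np.float64(-0.07091072752669327), 0.2] [ 0.5717 -0.2212  0.031 ] [-0.1 -0.   1.7]
[np.float64(0.6683524047322156), np.float64(-0.07091072752669327), 0.15] [ 0.5717 -0.2211  0.081 ] [-0.1 -0.   1.7]
[np.float64(0.6683524047322156), np.float64(-0.07091072752669327), 0.069] [ 0.5717 -0.221   0.162 ] [-0.1 -0.   1.7]
```

```bash
python3 -m crank '[[0.04,-0.016,0,0,0,0],[0.095,-0.037,0,0,0,0],[0.15,-0.058,0,0,0,0],[0.205,-0.079,0,0,0,0],[0.26,-0.1,0,0,0,0],[0.315,-0.122,0,0,0,0],[0.37,-0.143,0,0,0,0],[0.425,-0.164,0.01,0,0,0],[0.48,-0.186,0.02,0,0,1],[0.53,-0.205,0.03,0,0,1.7],[0.56,-0.217,0.04,0,0,1.7],[0.572,-0.221,0.06,0,0,1.7],[0.572,-0.221,0.08,0,0,1.7],[0.572,-0.221,0.08,0,0,1.7],[0.572,-0.221,0.08,0,0,1.7]]' 0 20 && python3 - <<'E'
from h import *
d=viewer.get_image("wrist"); cv2.imwrite("pics/w1.png",d["frame"]); print(d["mount"].round(3))
rel([arc(-66,z=.1),arc(-66)])
E
```

```text
clock: 1.98
position: [0.6684, -0.0718, 0.1512]
ee_rot: [-0.001, 0.978, 0.207, -0.0]
contact_force: [0.1, 0.1, 0.0]
width: 0.0002
[[-0.001  0.964  0.265  0.068]
 [ 1.     0.001 -0.001  0.001]
 [-0.001  0.265 -0.964 -0.142]
 [ 0.     0.     0.     1.   ]]
now 2.025 [ 0.6688 -0.0717  0.1518] yaw 23.9 F [-0.6 -0.6 -0.5] w 0.001
[np.float64(0.6683524047322156), np.float64(-0.07091072752669327), 0.1] [-0.0001 -0.0009  0.0518] [-0.  -0.1 -0.1]
[np.float64(0.6683524047322156), np.float64(-0.07091072752669327), 0.069] [-0.0001 -0.0009  0.0828] [-0.  -0.1 -0.1]
```

View pics/w1.png

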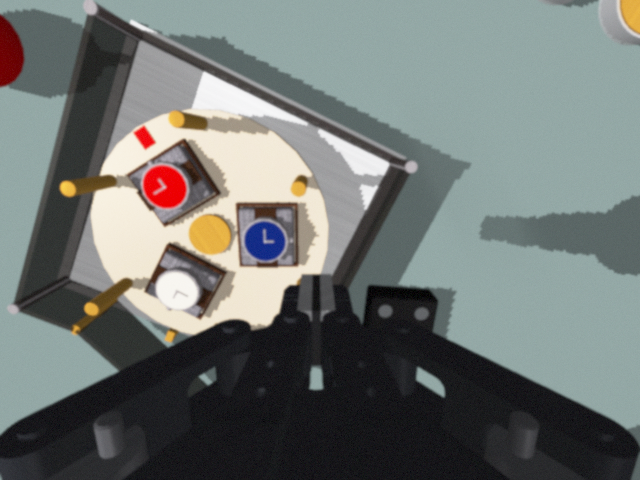

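The wrist view shows the shut fingertips at (315,280). The -36° post is ahead of them at (300,185), and the gap below is free. I'll lower the tool.

```bash
python3 -m crank '[[0,-0.001,0.02,0,0,0],[0,-0.001,0.04,0,0,0],[0,-0.001,0.06,0,0,0],[0,-0.001,0.075,0,0,0],[0,-0.001,0.083,0,0,0],[0,-0.001,0.083,0,0,0],[0,-0.001,0.083,0,0,0]]' && python3 - <<'E'
from h import *
rel([arc(p) for p in range(-62,33,5)])
E
```

```text
clock: 2.9
position: [0.669, -0.0709, 0.0696]
ee_rot: [-0.0, 0.978, 0.207, 0.001]
contact_force: [0.1, -0.5, -0.1]
width: -0.0
now 2.9 [ 0.669  -0.0709  0.0696] yaw 23.9 F [ 0.1 -0.5 -0.1] w -0.0
[np.float64(0.6734966681484431), np.float64(-0.068401702614432), 0.069] [ 0.0051 -0.0005  0.0006] [ 0.  -0.1 -4.1]
[np.float64(0.6796604008712323), np.float64(-0.06477098657152477), 0.069] [ 0.0122 -0.0013  0.0006] [ 0.  -0.1 -9.1]
[np.float64(0.685484240976704), np.float64(-0.0606168817957512), 0.069] [ 0.0192 -0.0027  0.0006] [  0.   -0.1 -14.1]
[np.float64(0.6909238655251249), np.float64(-0.055971003532771985), 0.069] [ 0.0261 -0.0048  0.0006] [  0.   -0.1 -19.1]
[np.float64(0.6959378756891463), np.float64(-0.050868709721426375), 0.069] [ 0.0327 -0.0074  0.0006] [  0.   -0.1 -24.1]
[np.float64(0.700488111823878), np.float64(-0.04534883189846796), 0.069] [ 0.0391 -0.0106  0.0007] [  0.   -0.1 -29.1]
[np.float64(0.704539943884827), np.float64(-0.0394533796671228), 0.069] [ 0.0452 -0.0143  0.0007] [  0.   -0.1 -34.1]
[np.float64(0.7080625349834462), np.float64(-0.033227220978642835), 0.069] 
[... 666 characters left out ...]
68876218498751), np.float64(0.008291548411921396), 0.069] [ 0.0759 -0.053   0.0007] [  0.1  -0.1 -69.1]
[np.float64(0.7162019816368088), np.float64(0.015412194278725366), 0.069] [ 0.0781 -0.0598  0.0007] [  0.1  -0.1 -74.1]
[np.float64(0.7148983453123893), np.float64(0.022445986456196932), 0.069] [ 0.0798 -0.0667  0.0007] [  0.1  -0.1 -79.1]
[np.float64(0.7129866343362026), np.float64(0.02933939353874569), 0.069] [ 0.0808 -0.0738  0.0007] [  0.1  -0.1 -84.1]
[np.float64(0.7104813979831002), np.float64(0.036039952536120454), 0.069] [ 0.0812 -0.081   0.0007] [  0.1  -0.1 -89.1]
[np.float64(0.707401702614432), np.float64(0.04249666814844305), 0.069] [ 0.081  -0.0881  0.0007] [  0.1  -0.1 -94.1]
```

```bash
python3 -m crank '[[0.003,0,0,0,0,-2],[0.009,-0.001,0,0,0,-6.5],[0.013,-0.0015,0,0,0,-9.5],[0.016,-0.002,0,0,0,-12],[0.0192,-0.0027,0,0,0,-14],[0.0227,-0.0037,0,0,0,-16.6],[0.0261,-0.0048,0,0,0,-19],[0.0327,-0.0074,0,0,0,-24],[0.0391,-0.0106,0,0,0,-29],[0.0452,-0.0143,0,0,0,-34],[0.051,-0.0186,0,0,0,-39],[0.0563,-0.0234,0,0,0,-44],[0.0612,-0.0286,0,0,0,-49],[0.0657,-0.0342,0,0,0,-54],[0.0696,-0.0401,0,0,0,-59],[0.073,-0.0464,0,0,0,-64],[0.0759,-0.053,0,0,0,-69],[0.0771,-0.0565,0,0,0,-71.6],[0.0776,-0.058,0,0,0,-72.8],[0.0776,-0.058,0,0,0,-72.8]]' && cat >> h.py <<'E'
def look(name):
    d=viewer.get_image("top"); cv2.imwrite(f"pics/{name}.png",cv2.resize(d["frame"][125:270,255:395],None,fx=4.1,fy=4.1,interpolation=cv2.INTER_CUBIC))
    P=[]
    for c,s in blobs(d,(15,100,90),(32,255,255),(262,125,390,270)):
        p=cast(d,c,.0625)[0,:2]-C; r=np.hypot(*p)
        if .074<r<.09: P.append(np.degrees(np.arctan2(p[1],p[0])))
    print("posts",np.round(P,1)); o=np.array(P)%60; print("post offset mod60 (target 28.7):",o.round(1))
    for c,s in blobs(d,(0,150,90),(8,255,255),(262,125,390,270)):
        p=cast(d,c,.04)[0,:2]-C; print("red",np.degrees(np.arctan2(p[1],p[0])).round(1),np.hypot(*p).round(3),s[4])
    return d
E
python3 - <<'E'
from h import *
look("t1")
rel([arc(p) for p in range(13,80,5)])
E
```

```text
clock: 5.4
position: [0.7167, 0.0137, 0.0699]
ee_rot: [0.001, 0.665, 0.747, 0.001]
contact_force: [-0.4, 0.3, 0.3]
width: -0.0002
posts [-100.6]
post offset mod60 (target 28.7): [19.4]
now 5.45 [0.7167 0.0136 0.0699] yaw 96.7 F [-0.  -0.2 -0.4] w -0.0
[np.float64(0.7148983453123893), np.float64(0.022445986456196932), 0.069] [ 0.009  -0.0007  0.0009] [ 0.2 -0.  -6.3]
[np.float64(0.7129866343362026), np.float64(0.02933939353874569), 0.069] [ 0.016  -0.0018  0.0009] [  0.2  -0.  -11.3]
[np.float64(0.7104813979831002), np.float64(0.036039952536120454), 0.069] [ 0.023  -0.0036  0.0009] [  0.2  -0.  -16.3]
[np.float64(0.707401702614432), np.float64(0.04249666814844305), 0.069] [ 0.0298 -0.0059  0.0009] [  0.2  -0.  -21.3]
[np.float64(0.7037709865715248), np.float64(0.04866040087123222), 0.069] [ 0.0363 -0.0088  0.0009] [  0.2  -0.  -26.3]
[np.float64(0.6996168817957512), np.float64(0.054484240976703985), 0.069] [ 0.0426 -0.0122  0.0009] [  0.2   0.  -31.3]
[np.float64(0.694971003532772), np.float64(0.05992386552512488), 0.069] [ 0.0485 -0.0162  0.0009] [  0.2   0.  -36.3]
[np.float64(0.6898687097214264), np.float64(0.06493787568914633), 0.069] [ 0.0541 -0.0207  0.0009] [  0.2   0.  -41.3]
[np.float64(0.684348831898468), np.float64(0.06948811182387801), 0.069] [ 0.0592 -0.0256  0.0009] [  0.2   0.  -46.3]
[np.float64(0.6784533796671228), np.float64(0.07353994388482693), 0.069] [ 0.064  -0.031   0.0009] [  0.2   0.  -51.3]
[np.float64(0.6722272209786428), np.float64(0.07706253498344616), 0.069] [ 0.0682 -0.0368  0.0008] [  0.2   0.  -56.3]
[np.float64(0.6657177406601048), np.float64(0.08002907607447658), 0.069] [ 0.0719 -0.0429  0.0008] [  0.2   0.  -61.3]
[np.float64(0.6589744797872644), np.float64(0.08241698998896892), 0.069] [ 0.075  -0.0493  0.0008] [  0.2   0.1 -66.3]
[np.float64(0.6520487586470562), np.float64(0.08420810326017207), 0.069] [ 0.0776 -0.056   0.0008] [  0.2   0.1 -71.3]
```

View pics/t1.png

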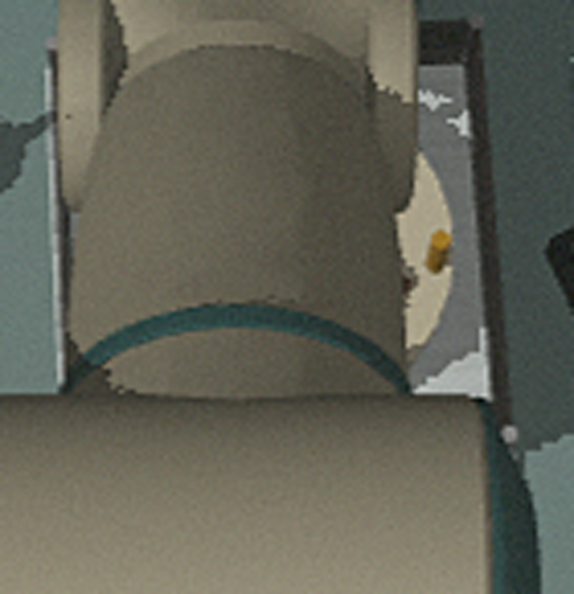

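The arm hides most of the case. The one visible post, at crop (438,250), puts the pushed post at about 19° with the finger lagging about 12.7°. I'll continue to just short of the target.

```bash
python3 -m crank '[[0.004,0,0,0,0,-2.8],[0.009,-0.0007,0,0,0,-6.3],[0.016,-0.0018,0,0,0,-11.3],[0.023,-0.0036,0,0,0,-16.3],[0.0298,-0.0059,0,0,0,-21.3],[0.0363,-0.0088,0,0,0,-26.3],[0.0426,-0.0122,0,0,0,-31.3],[0.0485,-0.0162,0,0,0,-36.3],[0.0541,-0.0207,0,0,0,-41.3],[0.0592,-0.0256,0,0,0,-46.3],[0.064,-0.031,0,0,0,-51.3],[0.0682,-0.0368,0,0,0,-56.3],[0.0701,-0.0398,0,0,0,-58.8],[0.0719,-0.0429,0,0,0,-61.3],[0.0729,-0.045,0,0,0,-62.9],[0.0735,-0.0461,0,0,0,-63.8],[0.0735,-0.0461,0,0,0,-63.8]]' && python3 - <<'E'
from h import *
look("t2")
d=viewer.get_image("scene"); cv2.imwrite("pics/s2.png",cv2.resize(d["frame"][220:350,200:450],None,fx=3.2,fy=3.2,interpolation=cv2.INTER_CUBIC))
for nm,lo,hi,z in(("y",(15,100,90),(32,255,255),.0625),("red",(0,150,90),(8,255,255),.04)):
    for c,s in blobs(d,lo,hi,(250,220,390,350)):
        p=cast(d,c,z)[0,:2]-C; print(nm,c.round(1),s[4],np.degrees(np.arctan2(p[1],p[0])).round(1),np.hypot(*p).round(4))
rel([arc(p) for p in (73,75,76,77,78,79,60)])
E
```

```text
clock: 7.58
position: [0.6624, 0.0812, 0.0699]
ee_rot: [0.001, 0.17, 0.986, 0.001]
contact_force: [-0.4, 0.5, -0.1]
width: 0.0002
posts [ -37.3  -99.1 -159.4]
post offset mod60 (target 28.7): [22.7 20.9 20.6]
red -178.2 0.041 55
red 172.8 0.083 14
y [299.4 254. ] 82 -160.3 0.0875
y [313.1 256.4] 11 -179.1 0.0716
y [337.6 261.8] 36 135.1 0.0684
y [275.7 274.2] 93 -101.7 0.0831
y [316.1 284. ] 141 -8.0 0.0214
y [356.9 285.6] 20 66.9 0.0833
y [292.  298.4] 99 -41.0 0.0801
y [335.  300.4] 96 21.1 0.0784
red [318.  263.7] 77 172.5 0.0757
now 7.675 [0.6623 0.0812 0.0698] yaw 160.5 F [ 0.  -0.1 -0.1] w -0.0
[np.float64(0.6589744797872644), np.float64(0.08241698998896892), 0.069] [0.0036 0.     0.0008] [ 0.1  0.1 -2.5]
[np.float64(0.6562231616984067), np.float64(0.08320591775570362), 0.069] [ 0.0064 -0.0001  0.0008] [ 0.1  0.1 -4.5]
[np.float64(0.6548375954391727), np.float64(0.08356424955463172), 0.069] [ 0.0079 -0.0003  0.0008] [ 0.1  0.1 -5.5]
[np.float64(0.6534459864561969), np.float64(0.0838983453123893), 0.069] [ 0.0093 -0.0004  0.0008] [ 0.1  0.1 -6.5]
[np.float64(0.6520487586470562), np.float64(0.08420810326017207), 0.069] [ 0.0107 -0.0006  0.0008] [ 0.1  0.1 -7.5]
[np.float64(0.6506463376208766), np.float64(0.08449342904270846), 0.069] [ 0.0121 -0.0008  0.0008] [ 0.1  0.1 -8.5]
[np.float64(0.676), np.float64(0.07501408311032397), 0.069] [-0.0149 -0.0013  0.0009] [ 0.1  0.1 10.5]
```

View pics/s2.png

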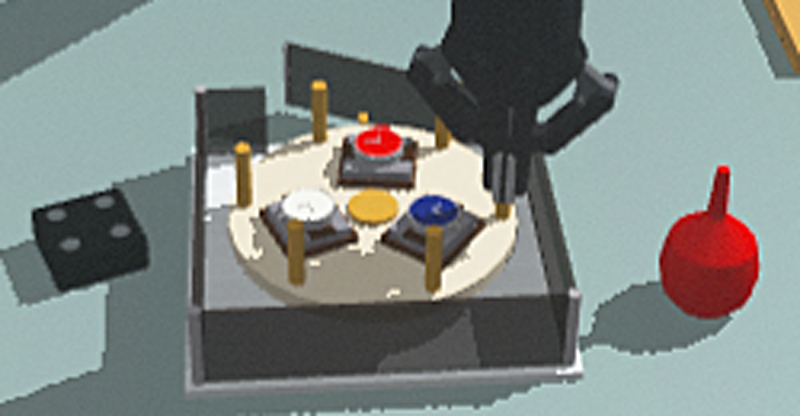

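The scene crop shows the red watch almost at the front, slightly short, near (380,145), with the index at (363,117). The finger is on the post at (505,205), and the watches are seated. About 7° remain, so I'll push that slowly, back off and lift.

```bash
python3 -m crank '[[0.0018,0,0,0,0,-1.2],[0.0036,0,0,0,0,-2.5],[0.005,0,0,0,0,-3.5],[0.0064,-0.0001,0,0,0,-4.5],[0.0079,-0.0003,0,0,0,-5.5],[0.009,-0.0004,0,0,0,-6.3],[0.0096,-0.0004,0,0,0,-6.7],[0.0096,-0.0004,0,0,0,-6.7],[0.004,0,0,0,0,-3],[-0.005,-0.0003,0,0,0,4],[-0.0149,-0.0013,0,0,0,10],[-0.0149,-0.0013,-0.02,0,0,10],[-0.0149,-0.0013,-0.06,0,0,10],[-0.0149,-0.0013,-0.1,0,0,10],[-0.0149,-0.0013,-0.13,0,0,10],[-0.0149,-0.0013,-0.13,0,0,10]]' && python3 - <<'E'
from h import *
look("t3")
rel([[.40,-.03,.2,90],[.40,-.03,.2,0]])
E
```

```text
clock: 9.68
position: [0.677, 0.0749, 0.2029]
ee_rot: [0.004, 0.255, 0.967, 0.001]
contact_force: [0.1, -0.2, -0.0]
width: -0.0003
posts [ -32.1  -92.3 -152.3]
post offset mod60 (target 28.7): [27.9 27.7 27.7]
red -175.1 0.04 86
red 179.3 0.08 5
now 9.725 [0.6758 0.0749 0.2007] yaw 150.5 F [ 0.2  1.4 -1.7] w -0.0
[0.4, -0.03, 0.2] [ 0.1883 -0.2272 -0.0005] [ 0.2  0.1 60.5]
[0.4, -0.03, 0.2] [ 0.1883 -0.2272 -0.0005] [ 3.000e-01 -1.000e-01  1.505e+02]
```

The rim mark is within about 1° of the index line. Next I'll go round to the door's outside with yaw 180°, so the linkage spreads sideways, clear of the posts.

```bash
python3 - <<'E'
from h import *
rel([[.42,-.03,.2,180],[.42,-.03,.043,180]])
E
```

```text
now 9.725 [0.6758 0.0749 0.2007] yaw 150.5 F [ 0.2  1.4 -1.7] w -0.0
[0.42, -0.03, 0.2] [ 0.1709 -0.2173 -0.0004] [  0.1   0.2 -29.5]
[0.42, -0.03, 0.043] [ 0.1714 -0.2178  0.1566] [  0.1   0.2 -29.5]
```

```bash
python3 -m crank '[[0.017,-0.022,0,0,0,-3],[0.046,-0.058,0,0,0,-8],[0.075,-0.095,0,0,0,-13],[0.104,-0.132,0,0,0,-18],[0.133,-0.169,0,0,0,-23],[0.156,-0.199,0,0,0,-27],[0.171,-0.217,0,0,0,-29.5],[0.171,-0.218,0.03,0,0,-29.5],[0.171,-0.218,0.08,0,0,-29.5],[0.171,-0.218,0.13,0,0,-29.5],[0.171,-0.218,0.15,0,0,-29.5],[0.171,-0.218,0.157,0,0,-29.5],[0.171,-0.218,0.157,0,0,-29.5]]' && python3 - <<'E'
from h import *
rel([[.50,-.03,.043,180]])
look("t4")
d=viewer.get_image("scene"); cv2.imwrite("pics/s4.png",cv2.resize(d["frame"][200:350,200:450],None,fx=3.2,fy=3.2,interpolation=cv2.INTER_CUBIC))
E
```

```text
clock: 11.35
position: [0.4197, -0.0303, 0.0421]
ee_rot: [0.001, 0.0, 1.0, 0.001]
contact_force: [0.9, -0.2, -0.6]
width: -0.0
now 11.35 [ 0.4197 -0.0303  0.0421] yaw 180.0 F [ 0.9 -0.2 -0.6] w -0.0
[0.5, -0.03, 0.043] [-0.0803  0.0003 -0.0007] [ 0.1  0.1 -0. ]
posts [ -32.1   27.5  -92.2   86.6 -152.5  146.9]
post offset mod60 (target 28.7): [27.9 27.5 27.8 26.6 27.5 26.9]
red 178.0 0.04 137
red 176.1 0.081 7
```

View pics/s4.png

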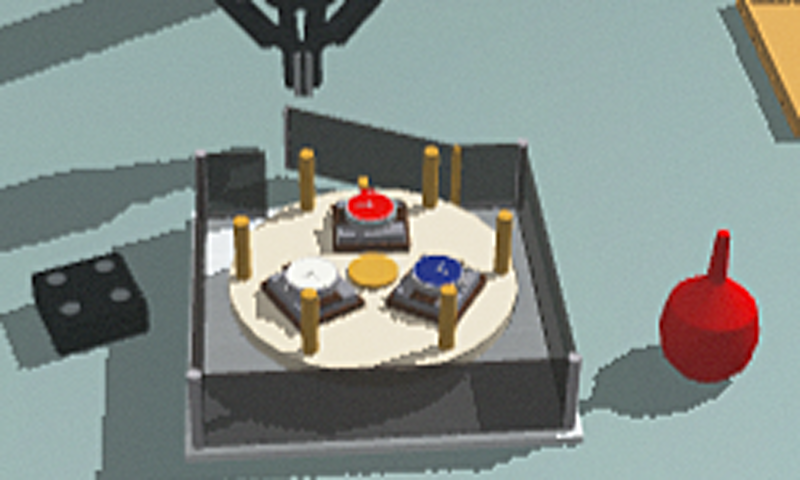

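The red watch lines up with the index (370,205 against 363,182). The shut fingers stand outside the door near its free edge. I'll push the door.

```bash
python3 -m crank '[[-0.008,0,0,0,0,0],[-0.016,0,0,0,0,0],[-0.024,0,0,0,0,0],[-0.032,0,0,0,0,0],[-0.04,0,0,0,0,0],[-0.048,0,0,0,0,0],[-0.056,0,0,0,0,0],[-0.064,0,0,0,0,0],[-0.072,0,0,0,0,0],[-0.08,0,0,0,0,0],[-0.084,0,0,0,0,0],[-0.087,0,0,0,0,0],[-0.089,0,0,0,0,0],[-0.089,0,0,0,0,0]]' && python3 -m crank '[[-0.001,0,0,0,0,0],[-0.002,0,0,0,0,0],[-0.002,0,0,0,0,0]]'
```

```text
clock: 13.2
position: [0.5093, -0.0305, 0.0435]
ee_rot: [0.002, 0.0, 1.0, 0.0]
contact_force: [-1.2, 0.0, 0.2]
width: 0.0001
clock: 13.58
position: [0.5094, -0.0305, 0.0433]
ee_rot: [0.0, 0.0, 1.0, 0.0]
contact_force: [-4.4, -0.8, 3.3]
width: 0.0003
```

The force rose to 4.4 N with no further travel, so the door is at its stop. I'll back off, clear the view and check.

```bash
python3 -m crank '[[0.005,0,0,0,0,0],[0.02,0,0,0,0,0],[0.05,0,-0.02,0,0,0],[0.09,0,-0.06,0,0,0],[0.12,0,-0.1,0,0,0],[0.14,0,-0.13,0,0,0],[0.14,0,-0.13,0,0,0],[0.14,0,-0.13,0,0,0],[0.14,0,-0.13,0,0,0]]' && python3 - <<'E'
from h import *
d=look("t5"); d0=np.load("pics/top0.npy",allow_pickle=True).item()
df=cv2.absdiff(d["frame"],d0["frame"]).max(2)
for n,(x0,y0,x1,y1) in dict(block=(385,168,430,212),blower=(205,145,245,190),tray=(110,280,185,390)).items(): print(n,df[y0:y1,x0:x1].mean().round(1))
a=cast(d,np.array([[161,455]])/4.1+[255,125],.06); print(a)
E
```

```text
clock: 14.7
position: [0.3692, -0.0304, 0.1721]
ee_rot: [-0.001, 0.0, 1.0, 0.001]
contact_force: [-0.3, -1.0, -0.1]
width: -0.0002
posts [ -32.2   27.4  -92.1   86.2 -152.5  146.6]
post offset mod60 (target 28.7): [27.8 27.4 27.9 26.2 27.5 26.6]
red 178.0 0.04 140
red 177.5 0.084 27
block 5.9
blower 5.9
tray 5.1
[[0.52367075 0.07000357 0.06      ]]
```

View pics/t5.png

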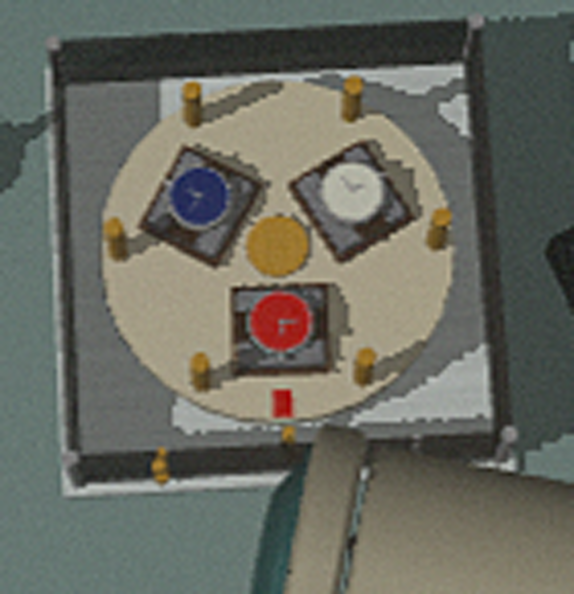

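The red mark (283,403) lines up with the index (288,434), and all the watches are seated. The arm hides the door's free edge, so I'll check that from the scene camera.

```bash
python3 - <<'E'
from h import *
d=viewer.get_image("scene"); cv2.imwrite("pics/s5.png",cv2.resize(d["frame"][220:350,200:450],None,fx=3.2,fy=3.2,interpolation=cv2.INTER_CUBIC))
s=manip.get_state();print(s["clock"],s["contact_force"])
E
```

```text
14.8 [-0.18573455 -1.12090526 -0.54441931]
```

View pics/s5.png

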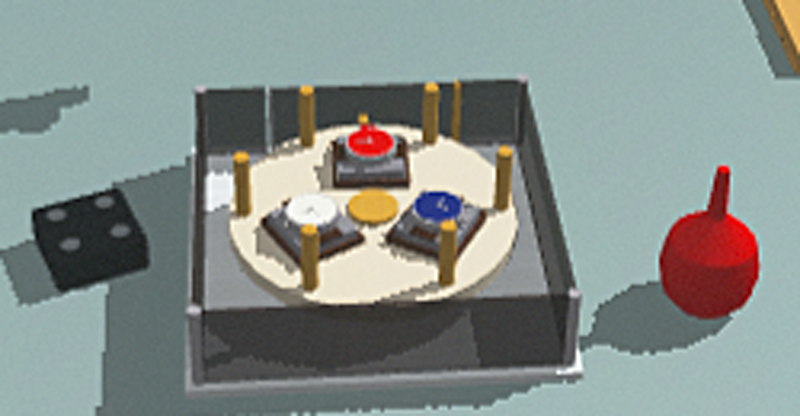

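The door lies flush with the front wall: its free edge at (268,118) meets the fixed part. The red watch is at the index, and the block and blower haven't moved. I'm handing the job in.

```bash
python3 -c "
from rig import job; print(job.sign_off())"
```

```text
the job is handed in; nothing more can be done
None
```

The red-dial watch now faces the door opening, lined up with the brass index, and the door is shut. I handed the job in at about 15 s on the robot's clock, and no verdict was reported.

I pushed one rim post about 125° counter-clockwise with the closed fingertips, in three slow strokes. I then went round to the outside of the door and pushed near its free edge. The force rose to 4.4 N with no further travel, so I took it to be at its stop.

**Last checks:**
- **Red mark:** it measured 177.5° against an index line at 178.7°. The posts put it 1–2° short, about 3 mm sideways at most, against the 14 mm allowed.
- **Turntable:** the post angles agreed within 0.4° in pictures taken before and after the door push, so it was at rest.
- **Door:** it looks flush with the front wall in the scene picture. I did not measure its angle, because the arm hid the free edge from the top camera.
- **Watches:** all three look seated in both pictures.
- **Bystanders:** the block, blower and tray areas show no real change from the first picture. I did not check the loupe or the spring bar tool on their own, but the arm never worked near them.
- **Robot:** the arm was clear of everything at hand-in.

No check failed. The only disagreement was a degree or so between the angles from different posts, which fits the calibration error.

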